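# Push the block home in the drilling jig and snap the toggle clamp shut

### The job

With the fingertips only, picking nothing up, push the blue metal block along its channel in the drilling jig until it is fully home against the dark end stop. Then push the clamp's red lever over past its centre so that it snaps into its other position and the clamp's rubber pad holds the block there. Leave the battery, the carton and the tape measure where they stand, and finish clear of everything.

Things in the scene. Friction and masses are not known exactly. Their poses are not given: they have to be found in the camera images.
- jig: drilling jig: fixed plywood board 320 x 120 mm, 18 mm thick, carrying a channel, an end stop and a toggle clamp. Origin: centre of the board's underside; x along the channel towards the stop and clamp, y across it, z up. All 'jig' figures are in this frame, in mm
- channel_mouth (a point): floor of the channel at its open end, jig (-140, 0, 18). The channel lies between two aluminium rails 8 mm high and 45 mm apart, jig x = -140 to 10; the bare board goes on to x = -160
- stop_face (a point): middle of the foot of the stop's near face, jig (20, 0, 18). The stop is a dark steel bar across the channel's end, 12 mm thick, 77 mm wide, 16 mm high
- block: loose blue metal block 80 mm long (its x, along the channel) x 42 wide x 24 high, two 9 mm holes, 0.15 to 0.3 kg, in the channel. Origin: centre of its underside. It starts 25 to 65 mm short of the stop; home, its origin is at jig x = -20. Its top stands 16 mm above the rails, so its rear face (towards jig -x) can be pushed above them
- clamp_handle (a joint): lever angle, rad: 0 = clamp open, lever leaning 35 degrees from upright to jig +x (away from the block); 0.61 = upright, its centre; 1.31 = shut, leaning 40 degrees to jig -x over the block. A spring drives it from the centre to the nearer end: once past centre it snaps on by itself and brings the hold-down arm down. Pushing its end takes about 6 N
- lever_pivot (a point): centre of the lever's pivot, jig (72, 0, 85), axis along jig y, in a steel bracket 62 x 60 mm in plan (jig x = 44 to 106), 95 mm high. The hold-down arm on its block side reaches jig x = -12 when shut (top at jig z = 75); when open it stands up to about jig z = 120 between x = -4 and 76
- lever_end (a point): free end of the clamp's lever, 94 mm from the pivot; the last 64 mm is a red round grip 19 mm thick. Open it is at jig x = 126, z = 162; upright z = 179; shut x = 11, z = 157. Push it on its jig +x side, towards jig -x
- clamp_pad: black rubber pad 15 mm across on a sprung spindle under the end of the hold-down arm; origin at the middle of its lower face. Clamp shut, it presses on the block's top at jig x = -5, y = 0 with about 5 N
- battery: blue round battery cell, 14 mm across, 51 mm high, standing on the table beside the jig (jig +y side); origin at the centre of its underside. Must stay where it is
- carton: small printed carton 56 x 85 x 41 mm on the table beside the jig (+y side); origin at the centre of its underside. Must stay where it is
- tape_measure: yellow tape measure 36 x 84 x 70 mm standing on the table beside the jig (+y side), near the clamp; origin at the centre of its underside. Must stay where it is

How it is judged:
On the way, in this order (a step that is already met when the one before it is completed fails the run):
1. the block is home against the stop while the clamp is still open (x of block in the frame of jig between -0.0225 and -0.015 m and z of block in the frame of jig below 0.0205 m and value of joint clamp_handle below 0.3 rad), for 0.2 s.
2. the lever has snapped over to its shut position (value of joint clamp_handle above 1.2 rad), for 0.2 s.
At the end, for the whole second after the job is handed in: the block lies flat within 2.5 mm of the stop, the lever is in its shut position (over 1.2 rad) and the rubber pad presses on the block with more than 3 N (x of block in the frame of jig between -0.0225 and -0.015 m and z of block in the frame of jig below 0.0205 m and value of joint clamp_handle above 1.2 rad and contact force between clamp_pad and block above 3 N and linear speed of block below 0.01 m/s); the robot touches nothing.
It fails at once if the block is lifted 8 mm or more off the channel floor (z of block in the frame of jig above 0.026 m).
It fails at once if the battery is moved more than 15 mm or tipped (distance of battery from where it was at the start of the episode above 0.015 m or angle between battery's own z axis and vertical above 0.4 rad).
It fails at once if the carton is moved more than 15 mm or tipped (distance of carton from where it was at the start of the episode above 0.015 m or angle between carton's own z axis and vertical above 0.4 rad).
It fails at once if the tape measure is moved more than 15 mm or tipped (distance of tape_measure from where it was at the start of the episode above 0.015 m or angle between tape_measure's own z axis and vertical above 0.4 rad).
It also fails if it takes over 40 s, if anything falls off the work surface, if the arm or the gripper's body presses on something with over 40 N, if the wrist force passes 120 N, or if a joint passes its speed limit or range.

### The arm

A 7-joint arm with a two-finger parallel gripper is mounted at the origin on a cart in front of the work surface, level with it; the furniture and walls round the work are solid. World frame = base frame: x ahead of the robot, y to its left, z up, the work surface at z = 0. Lengths are in m, angles in rad, forces in N, time in s.
With the tool pointing down it reaches from about 0.4 to 0.9 m from the base axis. Payload 5.6 kg.
Tool frame: the origin (TCP) lies midway between the tips of the shut fingers; the grasp point (between the pads) lies 19 mm behind it; z points along the fingers, y is the line along which they close (so a half turn about z gives the same grasp; the last joint's range is limited). The gripper opens to 92 mm and grips with 3 to 60 N. Pads are 20 mm wide; open, the fingers measure 128 mm over their backs; the gripper's body (75 mm by 189 mm) begins 69 mm behind the grasp point.
Start: joints at [-0.043, 0.468, -0.012, 1.603, 0.006, 1.071, -0.056], TCP at [0.65, -0, 0.215] pointing down, gripper open.
Joint ranges: [-2.53, 2.53], [-0.31, 2.02], [-1.57, 1.55], [0.28, 2.44], [-1.29, 4.43], [0.15, 1.84], [-2.92, 2.92]. Speed limits (rad/s): [2.57, 2.57, 3.14, 3.14, 3.14, 3.14, 3.14].

### API

Orientations are given as a 3x3 rotation matrix whose columns are the frame's x, y, z axes.
In Python, from station import env, effector, solver, viewer, workorder, search_frame, tip_of gives the robot as it stands. Calls block until the motion is done:
- env.reach(position, orientation): joint-space move of the TCP to a pose.
- env.movel(position, frame=None, rate=0.15): straight line of the TCP; frame=None keeps the orientation; rate is the mean speed in m/s.
- env.goto_joints(angles): joint-space move.
- effector.release() and effector.grasp(squeeze=None): open the fingers fully, or close them until they stop; squeeze is the grip in N (None keeps the last).
- env.pause(seconds).
- solver.inverse_kinematics(position, orientation): joint angles nearest the present ones, or None.
- env.sense(): the state.
- viewer.read_camera(name): name is "scene" or "side" or "wrist"; returns (picture, depth): 400x640x3 uint8, red, green, blue; 400x640 float32, m along the optical axis (not along the pixel's ray), 0 where there is no reading.
- viewer.camera_info(name): a dict with "intrinsics" (3x3 intrinsics, pixels), "eye" and "rotation" of the camera in the world; the wrist camera has in their place "T_tool_cam" (4x4, takes a point from camera to tool coordinates, whose origin is the TCP and whose axes are the flange's). Camera axes: x right, y up, looking along -z (the intrinsics and any distortion apply to the point x, -y, -z); pixel columns grow to the right and rows downward; lengths in m; the calibration is good to about 2 mm. A picture is of the moment at which its call begins: read the wrist's pose just before it. camera_info takes no time and is no camera call.
A pose or a line that the arm cannot do raises env.PlanningError and nothing moves.
- workorder.finish_job(): hands the job in; it is judged then, once.
Trained networks look in the newest picture that a camera, given by its name, has taken for a name from the list of things; names that differ only in an ending like _2 or _b are one class to them, and where a whole thing is asked for, a point or a joint stands for the part that bears it (a point fixed in the world has none). Each returns a list of dicts, best first, with "score" (0 to 1); they miss things now and then, are a little off and sometimes report something else, mostly with a low value. They report only what shows in the picture. A call takes as long as a camera call.
- search_frame(camera, name): "at" ([x, y, z] in m, in world coordinates, good to about 4 mm: the middle of the surface that is visible of it).
- tip_of(camera, name): "at" ([x, y, z] in m, in world coordinates, good to about 4 mm: a listed point, or the origin of a listed thing).
The state is a dict: "t": time; "joint_positions": joint angles; "joint_velocities": joint speeds; "tau": joint torques, N m; "ee_pos": TCP position; "tcp_rot": TCP orientation; "wrist_force": force on the tool from outside, world axes, zero at the start; "moment": the same for the moment, N m; "gripper_width": finger opening in m; "grasp_force": force on a finger pad.
Only numpy, scipy, OpenCV 4.12 (cv2) and the standard library are available. Lean on these libraries where they do the work, as an engineer would, in place of code of your own. Each camera call takes 0.05 s, during which the arm holds its last target. There are 200 camera calls.

## Working session

There is one attempt and no reset: what is moved stays moved. The work goes in short steps, each a Python script; the robot and the scene stay as the last script left them, time stands still between calls to the robot, and variables do not carry over. Pictures are saved under pics/ and viewed, at most 10 in all, crops included, and the job is handed in when it is done.

```bash
mkdir -p pics
python3 - <<'E'
from station import *
import cv2,numpy as np
ims=[]
for c in ["scene","side"]:
    p,d=viewer.read_camera(c); ims.append(p)
    print(c,np.round(viewer.camera_info(c)["eye"],3))
    for n in ["channel_mouth","stop_face","block","lever_pivot","lever_end","jig","battery","carton","tape_measure","clamp_pad"]:
        r=tip_of(c,n)[:2]
        print(n,[(np.round(x["at"],3).tolist(),round(x["score"],2)) for x in r])
for i,c in enumerate(["scene","side"]): cv2.imwrite(f"pics/{c}.png",ims[i][:,:,::-1])
print(env.sense()["t"])
E
```

```text
scene [ 0.279 -0.4    0.704]
channel_mouth [([0.594, 0.194, 0.015], 0.68)]
stop_face []
block [([0.573, 0.123, 0.018], 0.56), ([0.594, 0.194, 0.014], 0.53)]
lever_pivot [([0.52, -0.005, 0.083], 0.7), ([0.596, 0.193, 0.016], 0.54)]
lever_end [([0.596, 0.194, 0.014], 0.72), ([0.498, -0.058, 0.162], 0.67)]
jig [([0.545, 0.059, -0.002], 0.75), ([0.544, 0.059, 0.094], 0.3)]
battery [([0.633, 0.066, 0.001], 0.53), ([0.546, 0.06, 0.0], 0.37)]
carton [([0.699, 0.129, -0.004], 0.9)]
tape_measure [([0.632, -0.069, -0.002], 0.58)]
clamp_pad [([0.541, 0.058, 0.095], 0.6)]
side [0.258 0.786 0.507]
channel_mouth [([0.592, 0.185, 0.013], 0.98)]
stop_face [([0.539, 0.042, 0.019], 0.59)]
block [([0.567, 0.115, 0.016], 0.92)]
lever_pivot [([0.522, -0.009, 0.082], 0.57)]
lever_end [([0.502, -0.056, 0.16], 0.76)]
jig [([0.546, 0.06, 0.0], 0.69)]
battery [([0.638, 0.066, 0.003], 0.44)]
carton [([0.694, 0.132, -0.002], 0.63), ([0.596, 0.19, 0.014], 0.48)]
tape_measure [([0.631, -0.069, -0.002], 0.94), ([0.544, 0.058, 0.095], 0.66)]
clamp_pad [([0.545, 0.058, 0.095], 0.43)]
1.1
```

View pics/scene.png

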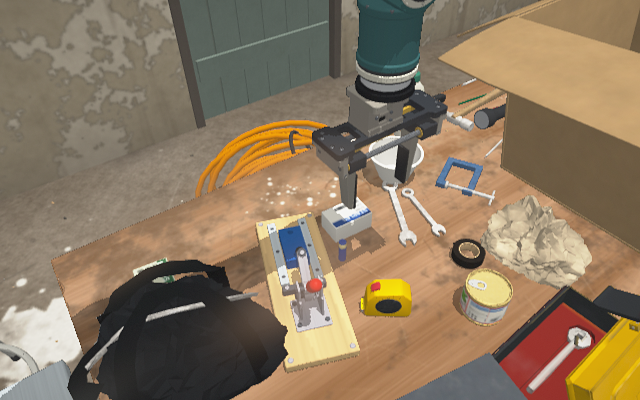

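View pics/side.png

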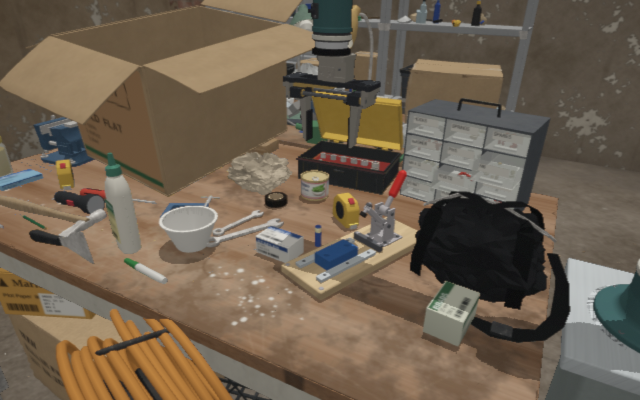

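The jig runs from about (0.593, 0.19) at the mouth to about (0.50, -0.06) at the lever, with the clamp open. The battery, carton and tape measure are on its far side (world +x). A black bag lies on its near side: it's at scene (180,330) and side (480,250). I'll check the bag's height where the gripper body will pass, and refine the block and lever positions.

```bash
cat > h.py <<'E'
from station import *
import cv2,numpy as np
X=np.array([-.351,-.936,0]);X/=np.linalg.norm(X);Y=np.array([-X[1],X[0],0]);Z=np.array([0,0,1.])
J=np.column_stack([X,Y,Z]);O=np.array([.5455,.0595,0])
def W(x,y,z): return O+J@(np.array([x,y,z])/1000)
def cloud(c):
    p,d=viewer.read_camera(c);i=viewer.camera_info(c);K=np.array(i["intrinsics"])
    v,u=np.nonzero(d>0);z=d[v,u]
    P=np.c_[(u-K[0,2])/K[0,0]*z,-(v-K[1,2])/K[1,1]*z,-z]@np.array(i["rotation"]).T+i["eye"]
    return P,p[v,u].astype(int)
E
python3 - <<'E'
from h import *
for c in ["scene","side"]:
    P,C=cloud(c);Q=(P-O)@J*1000
    near=(abs(Q[:,0])<220)&(abs(Q[:,1])<75)&(Q[:,2]>10)
    b=near&(C[:,2]>1.6*C[:,0])&(C[:,2]>70)&(abs(Q[:,1])<40)&(Q[:,2]>34)&(Q[:,2]<50)
    r=near&(C[:,0]>2*C[:,1])&(C[:,0]>100)&(Q[:,2]>90)
    w=near&(Q[:,2]>13)&(Q[:,2]<23)
    for n,m in [("block",b),("red",r),("board",w)]:
        print(c,n,m.sum(),np.round(np.percentile(Q[m],[1,50,99],axis=0)).tolist())
    for s in range(-160,180,40):
        row=[]
        for t in range(-200,200,20):
            m=(abs(Q[:,0]-s)<20)&(abs(Q[:,1]-t-10)<10)&(P[:,2]<.2)
            row.append(int(np.percentile(Q[m,2],99)) if m.sum()>5 else -1)
        print(s,row)
Rs=[np.column_stack([-X*k,-Y*-k*-1*-1,-Z]) for k in(1,-1)]
for k in (1,-1):
    y=k*Y;R=np.column_stack([np.cross(y,-Z),y,-Z])
    for q in [(-135,0,120),(-65,0,32),(165,0,160),(45,0,150)]:
        a=solver.inverse_kinematics(W(*q),R);print(k,q,None if a is None else np.round(a,2))
print(np.round(env.sense()["tcp_rot"],2).tolist())
E
```

```text
scene block 641 [[-101.0, -24.0, 35.0], [-65.0, -8.0, 43.0], [-23.0, 17.0, 46.0]]
scene red 131 [[112.0, -12.0, 147.0], [127.0, -5.0, 161.0], [132.0, 4.0, 167.0]]
scene board 6443 [[-153.0, -62.0, 15.0], [73.0, -6.0, 19.0], [161.0, 56.0, 23.0]]
-160 [1, 0, 1, 1, 1, 1, 19, 21, 20, 21, 20, 20, 22, 1, 33, 42, -1, 42, 0, 1]
-120 [1, 1, 0, 1, 0, 0, 19, 28, 43, 43, 43, 29, 20, 43, 44, 44, 44, 43, 41, 1]
-80 [0, 0, 1, 0, 1, 0, 20, 27, 44, 45, 45, 29, 21, 41, 43, 43, 42, 41, 1, 1]
-40 [-1, -1, -1, 1, 1, 1, 20, 27, 45, 45, 45, 29, 21, 50, 51, 1, 1, 1, 1, 1]
0 [-1, -1, 92, 86, 0, 1, 19, 27, 29, 118, 27, 29, 21, 1, 1, 1, 1, 1, 1, 1]
40 [184, 179, 173, 159, 92, -1, 19, 34, 37, 120, 119, 35, 21, 1, 1, 1, 1, 0, 1, 1]
80 [183, 181, 175, 162, 125, 136, 87, 21, 96, 120, 95, 24, 20, 1, 62, 70, 67, 67, 54, 0]
120 [177, 175, 174, 166, 152, 133, 101, 92, 26, 165, 163, 24, 21, 0, 1, 63, 66, 66, 1, 1]
160 [148, 151, 142, 153, 144, 124, 93, 88, 20, 20, 21, 21, 21, 1, 1, 0, 0, 1, 0, 1]
side block 568 [[-107.0, -24.0, 34.0], [-71.0, -7.0, 41.0], [-28.0, 18.0, 43.0]]
side red 224 [[84.0, -12.0, 115.0], [102.0,
[... 704 characters left out ...]
, 172, 163, 150, -1, 96, 90, 22, 163, 162, -1, -1, -1, 0, -1, 64, -1, -1, -1]
160 [-1, -1, -1, -1, 134, -1, -1, -1, 18, 18, 19, 18, -1, -1, -1, 0, -1, -1, -3, -1]
1 (-135, 0, 120) [-0.36  0.52  0.01  1.75 -0.01  0.86 -0.71]
1 (-65, 0, 32) [-0.28  0.6   0.01  1.89 -0.01  0.65 -0.61]
1 (165, 0, 160) [ 0.06  0.28  0.08  2.03 -0.03  0.84 -0.21]
1 (45, 0, 150) [-0.13  0.35  0.04  1.96 -0.02  0.84 -0.44]
-1 (-135, 0, 120) [ 0.09  0.62 -0.62  1.72  0.43  0.94  2.09]
-1 (-65, 0, 32) [ 0.16  0.68 -0.56  1.86  0.52  0.75  2.09]
-1 (165, 0, 160) [ 0.6   0.34 -0.56  1.99  0.24  0.87  2.69]
-1 (45, 0, 150) [ 0.39  0.43 -0.6   1.92  0.31  0.88  2.42]
[[0.0, 1.0, 0.0], [1.0, -0.0, -0.0], [-0.0, 0.0, -1.0]]
```

The block is about 45 mm short of the stop. The jig's centreline is 3–4 mm towards jig -y from my first estimate, so I've corrected that. The bag is below 185 mm, which is lower than the gripper body will be during the lever push. Next I push the block, then step in until the force rises.

```bash
sed -i 's/^def W/O=O-.0035*Y;R=np.column_stack([np.cross(Y,-Z),Y,-Z])\ndef W/' h.py
python3 - <<'E'
from h import *
effector.grasp(5)
env.reach(W(-132,0,130),R); env.movel(W(-132,0,33))
f0=env.sense()["wrist_force"]
env.movel(W(-78,0,33),rate=.06)
x=-78
while x<-56:
    s=env.sense(); f=(s["wrist_force"]-f0)@J; a=(s["ee_pos"]-O)@J*1000
    print(x,np.round(a,1),np.round(f,1))
    if f[0]<-12: break
    x+=1.5; env.movel(W(x,0,33),rate=.03)
p,d=viewer.read_camera("side"); print([(np.round((np.array(r["at"])-O)@J*1000),r["score"]) for r in tip_of("side","block")])
cv2.imwrite("pics/a.png",cv2.resize(p[190:310,240:440,::-1],(800,480)))
print(env.sense()["t"])
E
```

```text
-78 [-77.8  -0.2  32.7] [-0.8 -1.5 -1. ]
-76.5 [-76.5  -0.2  32.8] [-1.1 -0.5 -1.2]
-75.0 [-74.9  -0.   32.9] [-1.3 -1.6 -0.5]
-73.5 [-73.3   0.   33. ] [-0.8 -0.8 -0.4]
-72.0 [-71.8   0.   33. ] [-0.6 -0.6 -0.8]
-70.5 [-70.3   0.   33. ] [-0.3 -0.5 -0.6]
-69.0 [-69.1   0.1  33.1] [-1.2  0.1 -1.3]
-67.5 [-68.9   0.3  33.4] [-5.3 -1.1 -0.2]
-66.0 [-68.9   0.4  33.7] [-7.4 -0.5 -1.9]
-64.5 [-68.8   0.4  34. ] [-10.6  -0.2  -0.8]
-63.0 [-68.7   0.4  34.3] [-13.2  -0.6  -0.1]
[(array([-17.,  -1.,  16.]), 0.93)]
7.85
```

View pics/a.png

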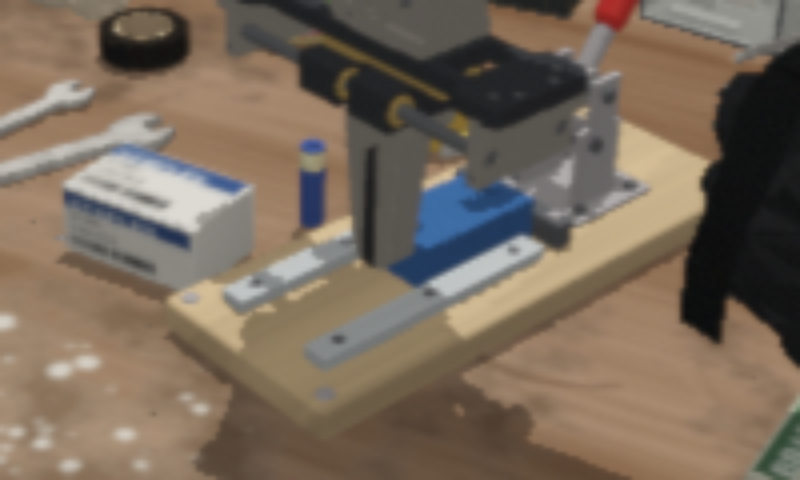

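The block stalled against the stop. The force rose to 13 N with the TCP at jig x = -69, where -70 was expected, and the picture shows the block touching the dark bar around (540,215). I'll back off and push the lever.

Run:
```python
from h import *
env.movel(W(-90,0,34)); env.movel(W(-90,0,240),rate=.25)
env.movel(W(168,0,240),rate=.25); env.movel(W(168,0,150),rate=.2)
f0=env.sense()["wrist_force"]
for x in (140,120,105,90,78,66):
    env.movel(W(x,0,150),rate=.08)
    s=env.sense(); print(x,np.round((s["ee_pos"]-O)@J*1000,1),np.round((s["wrist_force"]-f0)@J,1))
env.movel(W(120,0,150)); env.movel(W(120,0,260),rate=.25)
env.pause(.3)
for c in("scene","side"):
    P,C=cloud(c);Q=(P-O)@J*1000
    r=(abs(Q[:,0])<150)&(abs(Q[:,1])<30)&(C[:,0]>2*C[:,1])&(C[:,0]>100)&(Q[:,2]>90)&(Q[:,2]<185)
    print(c,r.sum(),np.round(np.percentile(Q[r],[1,50,99],axis=0)).tolist() if r.any() else 0)
    print([(n,[np.round((np.array(q["at"])-O)@J*1000).tolist() for q in tip_of(c,n)[:1]]) for n in("block","lever_end","clamp_pad")])
    p,_=viewer.read_camera(c)
    cv2.imwrite(f"pics/b_{c}.png",cv2.resize(p[170:320,240:440,::-1] if c=="side" else p[190:370,230:430,::-1],(800,600)))
print(env.sense()["t"])
```

```text
140 [1.407e+02 1.000e-01 1.502e+02] [ 5.4  1.1 -4.4]
120 [120.6   1.5 151.2] [5.2 1.  2.6]
105 [104.3   0.3 150.4] [1.8 0.9 0.1]
90 [ 88.8  -0.4 149.8] [ 0.1  0.7 -0.2]
78 [ 77.2  -0.2 149.9] [ 0.9 -0.   0.4]
66 [ 6.53e+01 -1.00e-01  1.50e+02] [-0.5  0.8 -0.6]
scene 387 [[17.0, -9.0, 115.0], [39.0, -2.0, 138.0], [57.0, 8.0, 160.0]]
[('block', [[-22.0, 3.0, 14.0]]), ('lever_end', [[-145.0, 4.0, 15.0]]), ('clamp_pad', [])]
side 193 [[8.0, -9.0, 110.0], [22.0, -5.0, 139.0], [46.0, 7.0, 159.0]]
[('block', [[-17.0, -1.0, 18.0]]), ('lever_end', [[9.0, 3.0, 158.0]]), ('clamp_pad', [[-5.0, -3.0, 43.0]])]
15.025
```

View pics/b_side.png

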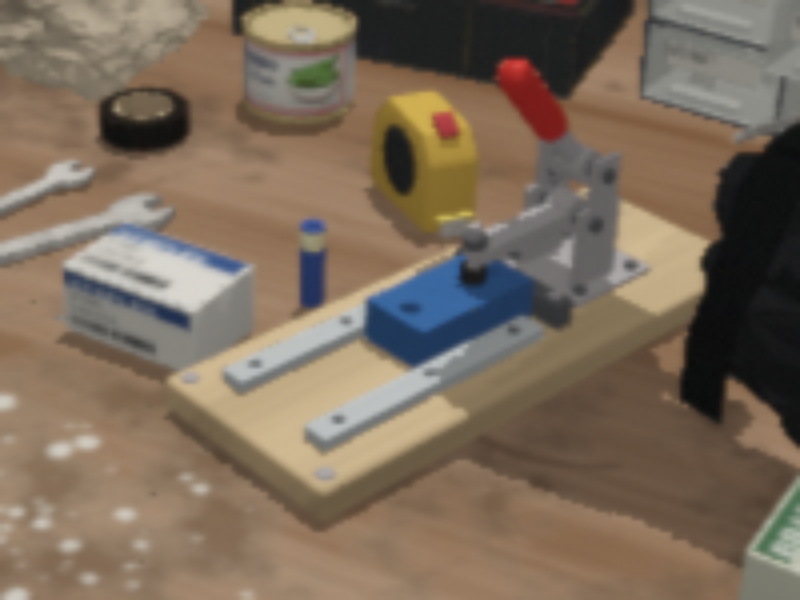

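The lever is shut, with its end at jig x ≈ 9, z ≈ 158 (picture (515,75)). The pad is on the block at (472,270), the block is against the stop, and the battery, carton and tape measure are still standing in place. The arm is clear, so I'm handing in.

```bash
python3 -c "
from h import *
print(workorder.finish_job())"
```

```text
the job is handed in; nothing more can be done
None
```

The block is home against the stop, the clamp is snapped shut with its pad on the block, the battery, carton and tape measure still stand in place, and the arm finished clear; I handed the job in at about 15 s, and no verdict came back.

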